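Draw the sagging bolt over its bent keeper and hold the trimmer's guard gate ajar

ROBOT

A 6-joint arm with a two-finger parallel gripper is mounted at the origin on the work surface. World frame = base frame: x ahead of the robot, y to its left, z up, the work surface at z = 0. Lengths are in m, angles in rad, forces in N, time in s.
With the tool pointing down it reaches from about 0.3 to 1 m from the base axis. Payload 5.1 kg.
Tool frame: the origin (TCP) lies midway between the tips of the shut fingers; the grasp point (between the pads) lies bot.grip_point_offset behind it (bot.grip_point_offset is the distance from the TCP to the grasp point, in m); z points along the fingers, x is the direction in which the jaws open and shut, and the axes are right-handed (so a half turn about z gives the same grasp; the last joint's range is limited). The gripper opens to 95 mm and grips with 3 to 60 N. Pads are 20 mm wide; open, the fingers measure 119 mm over their backs; the gripper's body (75 mm by 180 mm) begins 59 mm behind the grasp point.
Start: joints at [-1.281, 0.124, 1.65, -0, 1.367, -0.083], TCP at [0.237, -0.605, 0.215] pointing down, gripper open.
Joint ranges: [-2.61, 2.61], [-1.02, 2.33], [0.03, 2.71], [-1.35, 4.49], [0.32, 2.68], [-2.91, 2.91]. Speed limits (rad/s): [2.57, 2.57, 3.14, 3.14, 3.14, 3.14].

INTERFACE

Orientations are given as a 3x3 rotation matrix whose columns are the frame's x, y, z axes.
In Python, from rig import readout, eyes, bot gives the robot as it stands.
- The arm moves only by the shell command python3 -m crank 'ROWS' [OPENING]. ROWS is JSON, a list of rows, each a list of 2 entries, a list of its own where there are three numbers: the shift along the world's x, y, z in m, then the turn, a rotation vector about the world's x, y, z in rad. In form: [[[dx, dy, dz], [ax, ay, az]], ...]. A call has 1 to 12 rows; each row shifts and turns the commanded pose from where the row before left it; what a row does not reach is not made up. A row lasts 1/10 s, in which the tool goes at most 50 mm and 8.59 degrees, less where a joint would pass 70% of its speed; a pose out of reach is approached as far as the arm can. A call with a gripper value outside its range is refused whole. OPENING is the opening in per cent of the stroke, from 0 (shut) to 100 (fully open), set as the call begins (- or left out, the last holds). The fingers move at their own pace and stop on an object; the grip force is fixed at half the most. Time passes only in rows, so rows that do not move let the fingers close. It gives the time, the measured TCP pose, the force and the opening at its end, in the units of the state.
- readout.sense(): the state, without advancing time (a new reading comes with each control period).
- eyes.read_camera(name): name is "side" or "top"; returns a dict with "frame" (420x560x3 uint8, red, green, blue), "fx", "fy", "cx", "cy" (pixels), "R" (3x3) and "t" (3): a world point X has camera coordinates R X + t. Camera axes: x right, y down, z forward; pixel columns grow to the right and rows downward; lengths in m; the calibration is good to about 2 mm. A picture is of the moment at which its call begins. There is no depth.
- bot.finish_job(): hands the job in, once; it reports no verdict.
Trained networks look in a picture, given as the dict that the camera call returned (one of the last four; its "shot" number tells which), for a name from the list of things; names that differ only in an ending like _2 or _b are one class to them, and where a whole thing is asked for, a point or a joint stands for the part that bears it (a point fixed in the world has none). Each returns a list of dicts, best first, with "confidence" (0 to 1); they miss things now and then, are a little off and sometimes report something else, mostly with a low value. They report only what shows in the picture. A call takes as long as a camera call.
- eyes.look_for(picture, name): "xy" ([column, row] in pixels, amid what is visible of it).
- eyes.pinpoint(picture, name): "xy" ([column, row] in pixels: a listed point, or the origin of a listed thing).
The state is a dict: "t": time; "joints": joint angles; "qvel": joint speeds; "effort": joint torques, N m; "eef_pos": TCP position; "ee_rot": TCP orientation; "ft_force": force on the tool from outside, world axes, zero at the start; "wrist_torque": the same for the moment, N m; "gripper_width": finger opening in m.
Only numpy, scipy, OpenCV 4.12 (cv2) and the standard library are available. Lean on these libraries where they do the work, as an engineer would, in place of code of your own. Each camera call takes 0.05 s, during which the arm holds its last target.

TASK

I want to brush the lint off the trimmer, but the bolt on its guard gate sags and catches on the bent lip of the keeper: take the bolt's red ball handle, lift the bolt over the lip while you draw it fully back, then swing the spring-closed gate out towards you (the robot) until its free edge is ajar by about a hand's breadth (10 cm) and hold it there. Do not wrench the bolt against the keeper, and leave the other things on the bench as they stand. Finish while still gripping the red handle with the gate held ajar: it would swing shut if let go.

Things in the scene. Friction and masses are not known exactly. Their poses are not given: they have to be found in the camera images.
- guard: Yellow steel cage with mesh sides and roof, fixed to the bench round a small edge trimmer: 390 wide, 300 deep, 170 high without bolt and keeper. Origin on the bench under the middle of the closed gate; x points from the gate into the cage (away from the robot), y along the closed gate from latch post (-y) to hinge post (+y), z up. Place and yaw vary; it does not move.
- gate (a joint): Swing of the yellow mesh gate (280 wide, 15 to 170 above the bench, 1.2 kg) about its upright hinge, rad: 0 shut, growing as the free edge swings out towards the robot (clockwise seen from above); stop at 1.5. A spring closes it: about 0.35 N m at 0 and 0.5 N m at 0.4. A free edge 100 mm from its shut place is about 0.35 rad.
- gate_hinge (a point): Point on the gate's upright hinge axis at the height of the gate's top (170 above the bench), in the guard's frame at (-24, +145) mm; it does not move.
- gate_edge (a point): Middle of the top of the gate's free edge, 170 above the bench; when shut in the guard's frame at (0, -140) mm.
- bolt (a joint): Draw of the bolt along the gate, m: 0 shot fully home into the keeper, growing as it is pulled towards the hinge, stop at 0.060. It starts at 0 to 0.003. Its nose leaves the staple at about 0.025 and is clear of the whole keeper from 0.040. Friction about 1.5 N; it stays where it is left. It slides along the gate, so as the gate swings the handle must follow a circle about the hinge or the bolt slides to and fro.
- bolt_lift (a joint): Height of the bolt in its worn, tall guide straps, m: 0 sagged (it falls there by its weight, bolt and handle about 0.35 kg), stop at 0.014. The nose passes over the bent lip only when lifted by more than 0.005; about 0.009 to 0.011 is right.
- bolt_handle: Red ball, 28 across, on an upright steel stem 9 thick that rises from the bolt between the two guide straps (120 apart between centres, tops 210 above the bench). Origin at the ball's centre: 70 above the bolt's axis, 253 above the bench when sagged; with the bolt home and the gate shut at (0, -85) mm in the guard's frame. The bolt is a steel rod 18 thick on top of the gate. The handle can be gripped from above in any yaw; it does not turn about its stem except with the gate.
- keeper: Dark staple on top of the latch post, 31 wide, 12 long, 43 high, origin on the post's top at (0, -169.5) mm in the guard's frame, 170 above the bench. The bolt's nose passes through it. On its gate side a rust-coloured lip (34 wide, 3 thick, 8.8 high, 15.5 from the origin towards the hinge) is bent up and stands in the bolt's 7 thick waist, in front of the 18 thick, 30 long head, so that a straight pull without lifting jams.
- thread_cone: Blue thread cone with a white tip and foot, 64 across near the foot, 105 high, loose; origin under its centre. Leave it alone.
- oil_bottle: White oil bottle with red cap, 42 across, 105 high, loose; origin under its centre. Leave it alone.
- screwdriver: Black-handled screwdriver 190 long, lying loose along its x axis. Leave it alone.
- rivet_tray: Blue two-part tray, 120 x 90 x 32, loose; origin under its centre. Leave it alone.

How it is judged:
On the way, in this order (a step that is already met when the one before it is completed fails the run):
1. the bolt is lifted while it is drawn over the bent lip (value of joint bolt_lift above 0.0035 m and value of joint bolt between 0.01 and 0.037 m), for 0.04 s.
2. the bolt is drawn clear of the keeper with the gate still shut (value of joint bolt above 0.04 m and value of joint gate below 0.1 rad), for 0.05 s.
At the end, for the whole second after the job is handed in: Through the last second the fingers grip the bolt's handle (more than 3 N), the gate stands still and ajar by 0.22 to 0.52 rad (free edge about 6 to 14 cm out), the bolt is still drawn clear of the keeper (more than 40 mm), and none of the loose things leans on the guard or props the gate (value of joint gate between 0.22 and 0.52 rad and velocity of joint gate between -0.15 and 0.15 rad/s and value of joint bolt above 0.04 m and contact force between the fingers and bolt_handle above 3 N and contact force between each of thread_cone, oil_bottle, screwdriver, rivet_tray and guard below 0.5 N); the arm keeps its last pose, push and grip.
It fails at once if the keeper is wrenched or struck with more than 25 N (contact force between keeper and anything else above 25 N).
It fails at once if a bystander is moved by more than 25 mm (distance of any of thread_cone, oil_bottle, screwdriver, rivet_tray from where it was at the start of the episode above 0.025 m).
It also fails if it takes over 37 s, if anything falls off the work surface, if the arm or the gripper's body presses on something with over 40 N, if the wrist force passes 120 N, or if a joint passes its speed limit or range.

## Working session

There is one attempt and no reset: what is moved stays moved. The work goes in short steps, Python scripts to look and compute and a shell command to move; the robot and the scene stay as the last step left them, time stands still between calls to the robot, and variables do not carry over. Pictures are saved under pics/ and viewed, and the job is handed in when it is done.

```bash
ls; mkdir -p pics
cat > h.py <<'E'
import numpy as np, cv2
from rig import readout, eyes, bot
def save(p,n): cv2.imwrite('pics/'+n+'.png',cv2.cvtColor(p['frame'],cv2.COLOR_RGB2BGR))
def P(p): 
    K=np.array([[p['fx'],0,p['cx']],[0,p['fy'],p['cy']],[0,0,1]]); return K@np.c_[np.array(p['R']),np.array(p['t'])]
def tri(a,ua,b,ub):
    X=cv2.triangulatePoints(P(a),P(b),np.array(ua,float).reshape(2,1),np.array(ub,float).reshape(2,1)); return (X[:3]/X[3]).ravel()
def onz(p,u,z):
    M=P(p); A=np.c_[M[:,:2],-np.array([u[0],u[1],1.])]; return np.linalg.solve(A,-(M[:,2]*z+M[:,3]))[:2]
def proj(p,X):
    v=P(p)@np.r_[X,1]; return v[:2]/v[2]
E
python3 - <<'E'
from h import *
np.set_printoptions(precision=4,suppress=True)
s=eyes.read_camera('side'); t=eyes.read_camera('top'); save(s,'s0'); save(t,'t0')
r={}
for n in ['bolt_handle','gate_hinge','gate_edge','keeper','guard']:
    a=eyes.pinpoint(s,n);b=eyes.pinpoint(t,n)
    print(n,a[:2],b[:2])
    if a and b: print(tri(s,a[0]['xy'],t,b[0]['xy']))
st=readout.sense(); print(st['t'],st['eef_pos'],st['ee_rot'],st['ft_force'],st['gripper_width'],bot.grip_point_offset)
E
```

```text
pics
bolt_handle [{'xy': [264.4, 156.2], 'confidence': 0.56}] [{'xy': [316.9, 182.2], 'confidence': 0.65}]
[ 0.5859 -0.0343  0.2622]
gate_hinge [{'xy': [234.1, 235.1], 'confidence': 0.89}] [{'xy': [232.8, 179.7], 'confidence': 0.71}]
[0.6082 0.186  0.1721]
gate_edge [{'xy': [276.7, 165.0], 'confidence': 0.71}] [{'xy': [338.9, 183.9], 'confidence': 0.8}]
[ 0.5851 -0.1044  0.164 ]
keeper [] [{'xy': [345.6, 190.2], 'confidence': 0.44}]
guard [{'xy': [261.0, 231.6], 'confidence': 0.75}] [{'xy': [289.4, 190.7], 'confidence': 0.96}]
[ 0.5965  0.0267 -0.0153]
0.6 [ 0.2367 -0.6054  0.2147] [[ 0.3642 -0.9313  0.    ]
 [-0.9313 -0.3642 -0.    ]
 [ 0.0001 -0.     -1.    ]] [-0.1013  0.012   0.5163] 0.0947329926869682 0.0188
```

View pics/s0.png

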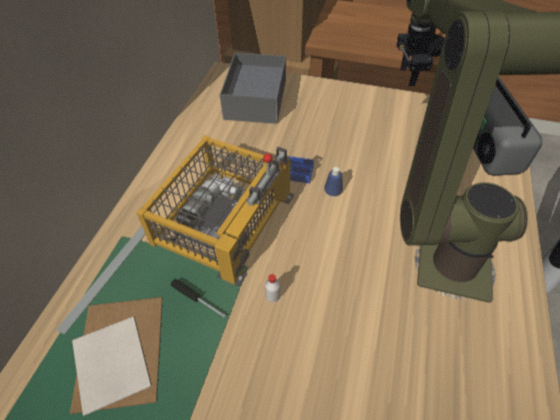

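View pics/t0.png

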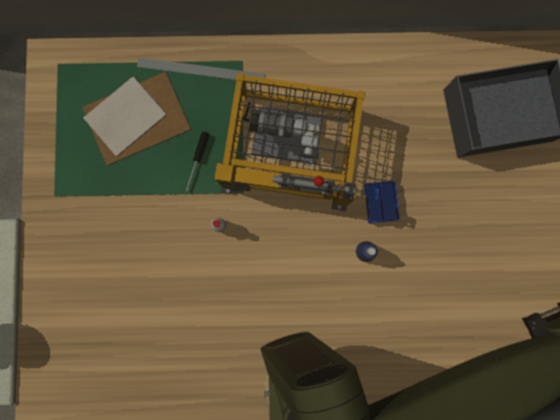

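Run:
```python
from h import *
import numpy as np
np.set_printoptions(precision=4,suppress=True)
s=eyes.read_camera('side'); t=eyes.read_camera('top')
def red(p,c,r=15):
    f=p['frame'].astype(int); m=(f[...,0]>110)&(f[...,1]<70)&(f[...,2]<70)
    y,x=np.nonzero(m); k=(abs(x-c[0])<r)&(abs(y-c[1])<r); return np.array([x[k].mean(),y[k].mean()]),k.sum(),np.ptp(x[k]),np.ptp(y[k])
a=red(s,(267,157));b=red(t,(319,181));print(a,b,tri(s,a[0],t,b[0]))
print('onz253',onz(s,a[0],.253),onz(t,b[0],.253))
for p,n,c in((s,'s',(255,190)),(t,'t',(290,185))):
    x,y=c; w,h=(70,60) if n=='s' else (80,40)
    cr=p['frame'][y-h:y+h,x-w:x+w]; cr=cv2.resize(cr,None,fx=5 ,fy=5,interpolation=cv2.INTER_CUBIC); cv2.imwrite(f'pics/z{n}.png',cr[...,::-1])
for n in ['keeper','thread_cone','oil_bottle','rivet_tray']:
    A=eyes.pinpoint(s,n);B=eyes.pinpoint(t,n)
    print(n,A[:1],B[:1], tri(s,A[0]['xy'],t,B[0]['xy']) if A and B else '')
```

```text
(array([267.3051, 157.661 ]), np.int64(59), np.int64(8), np.int64(8)) (array([317.4 , 179.65]), np.int64(40), np.int64(5), np.int64(7)) [ 0.5873 -0.0376  0.2548]
onz253 [ 0.5848 -0.0396] [ 0.5899 -0.0373]
keeper [{'xy': [282.5, 160.7], 'confidence': 0.68}] [{'xy': [197.4, 159.9], 'confidence': 0.71}] [0.5394 0.2227 0.5296]
thread_cone [{'xy': [333.2, 189.3], 'confidence': 0.74}] [] 
oil_bottle [{'xy': [258.7, 232.1], 'confidence': 0.6}] [{'xy': [219.8, 222.7], 'confidence': 0.51}] [0.5022 0.2164 0.2612]
rivet_tray [{'xy': [295.6, 174.1], 'confidence': 0.81}] [{'xy': [379.2, 201.6], 'confidence': 0.64}] [ 0.5554 -0.2496 -0.0128]
```

View pics/zs.png

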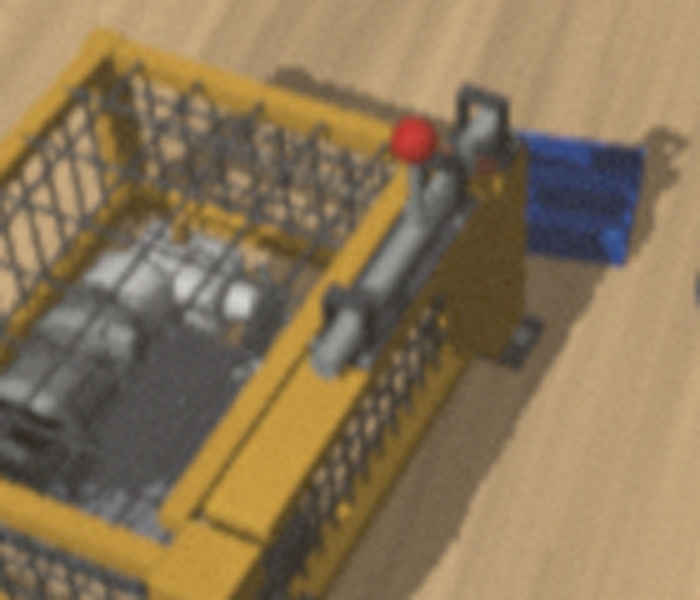

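View pics/zt.png

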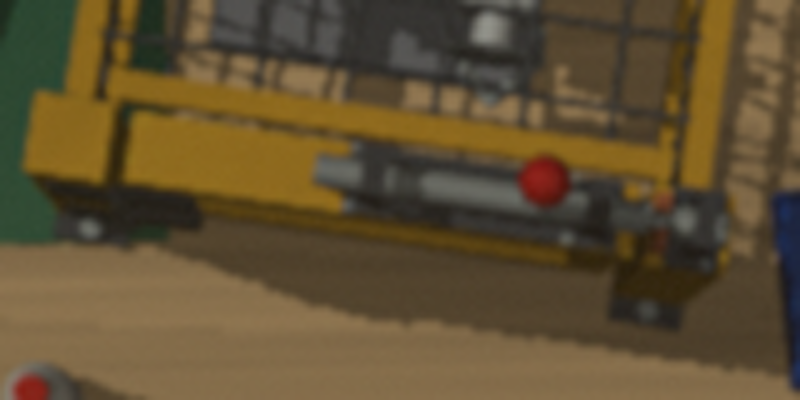

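```bash
cat >> h.py <<'E'
from scipy.optimize import least_squares
def W(g,p): 
    c,s=np.cos(g[2]),np.sin(g[2]); return np.array([g[0]+c*p[0]-s*p[1],g[1]+s*p[0]+c*p[1],p[2]])
E
python3 - <<'E'
from h import *
np.set_printoptions(precision=4,suppress=True)
s=eyes.read_camera('side'); t=eyes.read_camera('top')
obs=[(s,(267.5,157.7),(0,-.084,.253),3),(t,(318.6,181),(0,-.084,.253),3),
(s,(234.1,235.1),(-.024,.145,.17),1),(t,(232.8,179.7),(-.024,.145,.17),1),
(s,(276.7,165),(0,-.14,.17),1),(t,(338.9,183.9),(0,-.14,.17),1),
(s,(282.5,160.7),(0,-.1695,.17),1),(t,(345.6,190.2),(0,-.1695,.17),1),(t,(289.4,190.7),(0,0,0),1),(s,(261,231.6),(0,0,0),1)]
f=lambda g:np.concatenate([w*(proj(p,W(g,q))-u) for p,u,q,w in obs])
r=least_squares(f,[.597,.027,0],loss='soft_l1'); g=r.x; print(g); print(f(g).reshape(-1,2))
X=tri(s,(267.5,157.7),t,(318.6,181)); print('ball',X,'model',W(g,(0,-.084,.253)))
# bolt line in top view at z .183
a=onz(t,(273.6,179),.183); b=onz(t,(348,189.4),.183); d=a-b; print('yaw from bolt',np.arctan2(-d[0],d[1]),a,b)
print('hinge',W(g,(-.024,.145,.17)))
print('cone', onz(s,eyes.pinpoint(s,'thread_cone')[0]['xy'],0),'bottle',onz(t,(217,224),.1))
E
```

```text
[ 0.6022  0.0415 -0.1996]
[[-0.9096 -1.1616]
 [ 0.6585  0.9031]
 [ 1.0783  1.347 ]
 [-0.9567 -0.3042]
 [-0.0378  0.7756]
 [-2.3816  5.7132]
 [-1.4402 -0.9443]
 [ 1.6221  1.3652]
 [-4.6046 -1.8483]
 [-4.067   0.2578]]
ball [ 0.5857 -0.0406  0.2519] model [ 0.5855 -0.0409  0.253 ]
yaw from bolt -0.15762610602227714 [0.6045 0.0746] [ 0.5728 -0.125 ]
hinge [0.6074 0.1884 0.17  ]
cone [ 0.3947 -0.1902] bottle [0.4912 0.2378]
```

Run:
```python
from h import *
np.set_printoptions(precision=4,suppress=True)
s=eyes.read_camera('side'); t=eyes.read_camera('top')
print(t['R'])
for u,v in [((240,77),(362,96)),((231,158.6),(348,175))]:
    a=onz(t,u,.17);b=onz(t,v,.17);d=a-b;print(a,b,np.arctan2(-d[0],d[1]))
for g,n in [((.6,.0417,-.16),'A'),((.6022,.0415,-.1996),'B')]:
  ims=[]
  for p,c,w,h in((s,(255,190),70,60),(t,(290,140),80,75)):
    k=5
    im=cv2.resize(p['frame'][c[1]-h:c[1]+h,c[0]-w:c[0]+w],None,fx=k,fy=k,interpolation=cv2.INTER_CUBIC)[...,::-1].copy()
    pr=lambda q:tuple(int(v) for v in ((proj(p,W(g,q))-np.array([c[0]-w,c[1]-h])+.5)*k))
    for q in [(0,-.084,.253),(-.024,.145,.17),(0,-.14,.17),(0,-.1695,.17)]: cv2.circle(im,pr(q),4,(255,0,255),-1)
    cv2.line(im,pr((0,-.18,.183)),pr((0,.03,.183)),(0,255,0),1)
    cv2.line(im,pr((0,-.195,0.17)),pr((0,.195,.17)),(255,255,0),1)
    cv2.line(im,pr((.276,-.195,0.17)),pr((.276,.195,.17)),(255,255,0),1)
    cv2.imwrite(f'pics/ov{n}{len(ims)}.png',cv2.resize(im,None,fx=.8,fy=.8)); ims.append(0)
```

```text
[[-0.0174 -0.9998  0.0006]
 [-0.9953  0.0173 -0.0953]
 [ 0.0953 -0.0022 -0.9954]]
[0.8944 0.1632] [ 0.8344 -0.1738] -0.17622969095179597
[0.6649 0.1902] [ 0.614  -0.1282] -0.15838343749801598
```

View pics/ovA1.png

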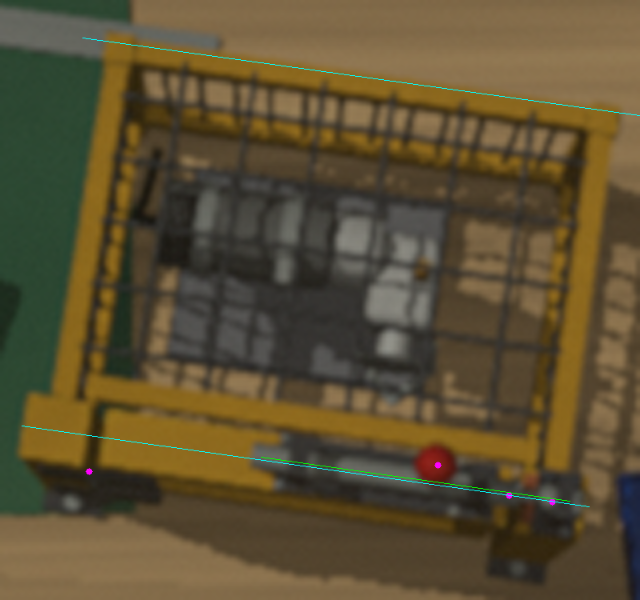

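View pics/ovA0.png

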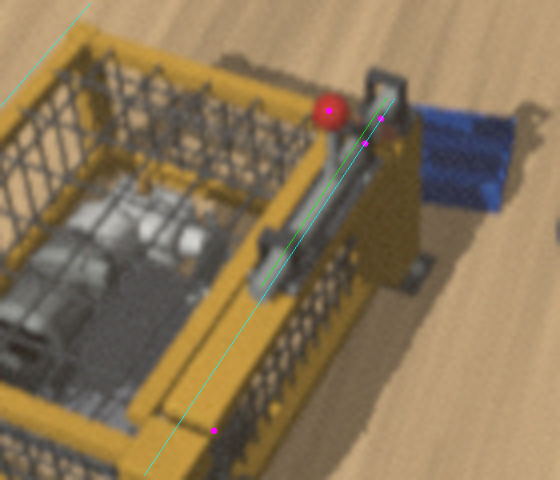

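View pics/ovB1.png

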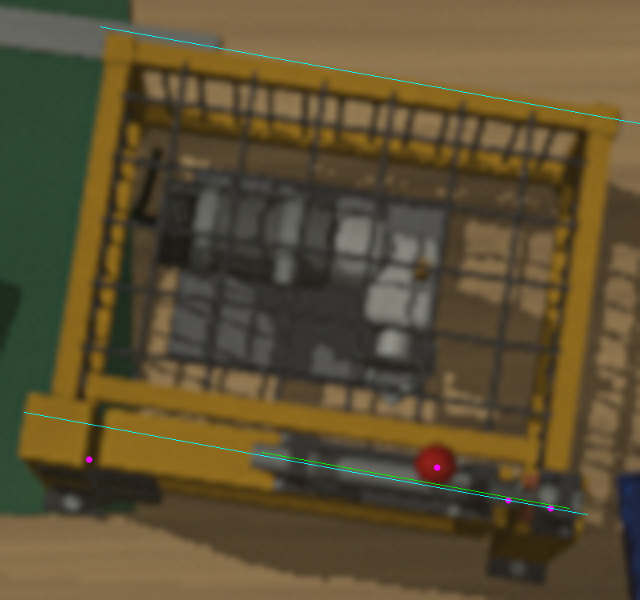

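```bash
python3 -m crank '[[[0,0,0.04],[0,0,0]],[[0,0,0.04],[0,0,0]],[[0.01,0.015,0.03],[0,0,0.1]],[[0.02,0.033,0],[0,0,0.1]],[[0.02,0.033,0],[0,0,0.1]],[[0.02,0.033,0],[0,0,0.1]],[[0.02,0.033,0],[0,0,0.1]],[[0.02,0.033,0],[0,0,0.1]],[[0.02,0.033,0],[0,0,0.1]],[[0.02,0.033,0],[0,0,0.1]],[[0.02,0.033,0],[0,0,0.1]],[[0.02,0.033,0],[0,0,0.1]]]' 100
```

```text
t: 2.55
eef_pos: [0.4273, -0.2919, 0.3249]
ee_rot: [[0.981, -0.193, 0.001], [-0.193, -0.981, -0.0], [0.001, 0.0, -1.0]]
ft_force: [1.7, 0.3, -0.0]
gripper_width: 0.0947
```

```bash
python3 -m crank '[[[0.022,0.035,0],[0,0,0.03]],[[0.022,0.035,0],[0,0,0]],[[0.022,0.035,0],[0,0,0]],[[0.022,0.035,0],[0,0,0]],[[0.022,0.035,0],[0,0,0]],[[0.022,0.035,0],[0,0,0]],[[0.018,0.03,0],[0,0,0]],[[0,0,0],[0,0,0]],[[0,0,0],[0,0,0]]]'
python3 - <<'E'
from h import *
s=eyes.read_camera('side'); t=eyes.read_camera('top'); st=readout.sense(); print(st['eef_pos'])
e=np.array(st['eef_pos'])
for p,c,n in((s,(262,165),'a'),(t,(318,180),'b')):
    w,h=70,50;k=5
    im=cv2.resize(p['frame'][c[1]-h:c[1]+h,c[0]-w:c[0]+w],None,fx=k,fy=k,interpolation=cv2.INTER_CUBIC)[...,::-1].copy()
    for q,col in ((e,(255,0,255)),((.586,-.0405,.253),(0,255,0))):
        u=(proj(p,q)-np.array([c[0]-w,c[1]-h])+.5)*k; cv2.circle(im,(int(u[0]),int(u[1])),4,col,-1)
    cv2.imwrite(f'pics/g{n}.png',im)
E
```

```text
t: 3.45
eef_pos: [0.5767, -0.0529, 0.3245]
ee_rot: [[0.986, -0.166, -0.001], [-0.166, -0.986, -0.0], [-0.001, 0.001, -1.0]]
ft_force: [0.7, -0.9, 0.3]
gripper_width: 0.0951
[ 0.5763509  -0.05412779  0.32468917]
```

View pics/ga.png

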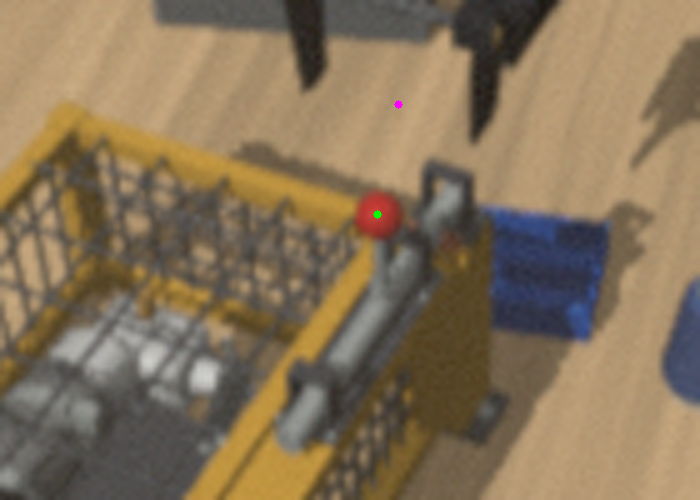

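View pics/gb.png

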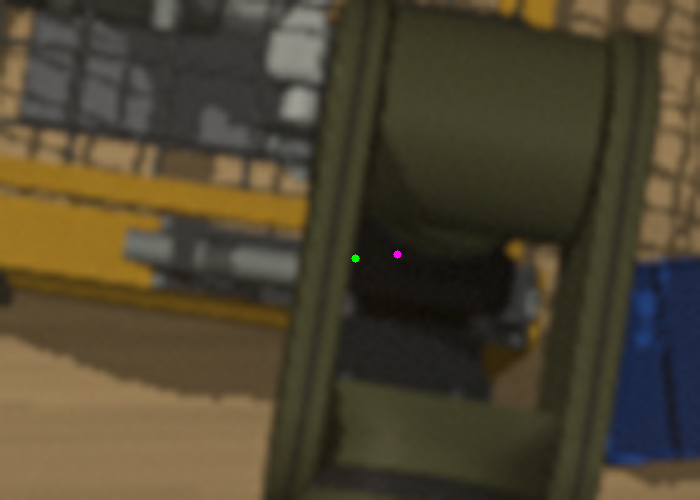

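```bash
python3 -m crank '[[[0.005,0.007,0],[0,0,0]],[[0.0045,0.006,-0.02],[0,0,0]],[[0,0,-0.025],[0,0,0]],[[0,0,-0.025],[0,0,0]],[[0,0,-0.015],[0,0,0]],[[0,0,-0.006],[0,0,0]],[[0,0,0],[0,0,0]],[[0,0,0],[0,0,0]]]'
python3 - <<'E'
from h import *
s=eyes.read_camera('side'); st=readout.sense(); print(st['eef_pos'],st['ft_force'])
for p,c,n in((s,(262,150),'a'),):
    w,h=70,50;k=5
    im=cv2.resize(p['frame'][c[1]-h:c[1]+h,c[0]-w:c[0]+w],None,fx=k,fy=k,interpolation=cv2.INTER_CUBIC)[...,::-1].copy()
    cv2.imwrite(f'pics/h{n}.png',im)
E
```

```text
t: 4.35
eef_pos: [0.5869, -0.0406, 0.2351]
ee_rot: [[0.986, -0.168, 0.002], [-0.168, -0.986, -0.0], [0.002, -0.0, -1.0]]
ft_force: [-0.7, 0.2, -0.1]
gripper_width: 0.0955
[ 0.58703002 -0.04058747  0.23541543] [-0.19575281 -0.25466644 -0.15157282]
```

View pics/ha.png

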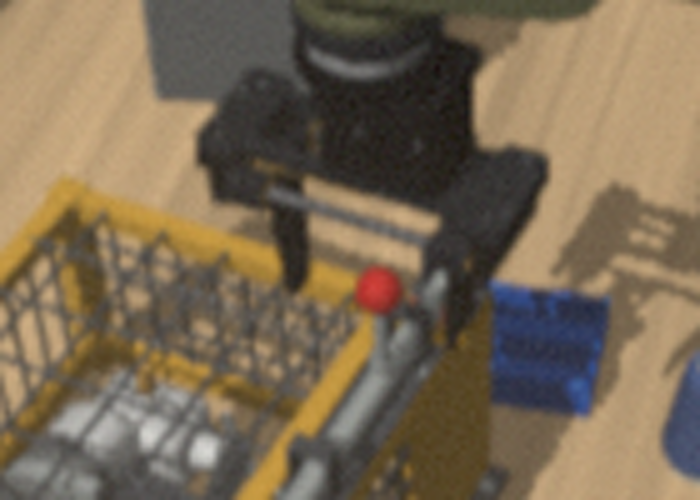

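```bash
python3 -m crank '[[[0,0,0],[0,0,0]],[[0,0,0],[0,0,0]],[[0,0,0],[0,0,0]],[[0,0,0],[0,0,0]],[[0,0,0],[0,0,0]],[[0,0,0],[0,0,0]],[[0,0,0],[0,0,0]],[[0,0,0],[0,0,0]]]' 0
```

```text
t: 5.2
eef_pos: [0.5862, -0.0403, 0.2336]
ee_rot: [[0.986, -0.167, -0.0], [-0.167, -0.986, 0.0], [-0.0, 0.0, -1.0]]
ft_force: [0.4, 0.5, 0.1]
gripper_width: 0.0364
```

```bash
python3 -m crank '[[[0,0,0],[0,0,0]],[[0,0,0],[0,0,0]],[[0,0,0],[0,0,0]],[[0,0,0],[0,0,0]]]' 0
```

```text
t: 5.6
eef_pos: [0.5855, -0.0402, 0.2336]
ee_rot: [[0.986, -0.167, -0.002], [-0.167, -0.986, 0.0], [-0.002, -0.0, -1.0]]
ft_force: [-5.0, 0.8, 2.5]
gripper_width: 0.0267
```

```bash
python3 -m crank '[[[0,0,0],[0,0,0]],[[0,0,0.002],[0,0,0]],[[0,0,0.002],[0,0,0]],[[0,0,0.002],[0,0,0]],[[0,0,0.002],[0,0,0]],[[0,0,0.002],[0,0,0]],[[0,0,0],[0,0,0]],[[0,0,0],[0,0,0]]]' 0
```

```text
t: 6.4
eef_pos: [0.5856, -0.0402, 0.2433]
ee_rot: [[0.986, -0.167, -0.002], [-0.167, -0.986, 0.0], [-0.002, 0.0, -1.0]]
ft_force: [-5.4, 1.6, -1.7]
gripper_width: 0.0264
```

```bash
python3 -m crank '[[[0.0005,0.003,0],[0,0,0]],[[0.0005,0.003,0],[0,0,0]],[[0.0005,0.003,0],[0,0,0]],[[0.0005,0.003,0],[0,0,0]],[[0,0,0],[0,0,0]]]' 0
python3 - <<'E'
from h import *
s=eyes.read_camera('side'); st=readout.sense(); print(st['eef_pos'],st['ft_force'])
for p,c,n in((s,(262,155),'a'),):
    w,h=50,40;k=7
    im=cv2.resize(p['frame'][c[1]-h:c[1]+h,c[0]-w:c[0]+w],None,fx=k,fy=k,interpolation=cv2.INTER_CUBIC)[...,::-1].copy()
    cv2.imwrite(f'pics/i{n}.png',im)
E
```

```text
t: 6.9
eef_pos: [0.5875, -0.0282, 0.2432]
ee_rot: [[0.986, -0.167, -0.002], [-0.167, -0.986, -0.0], [-0.002, 0.0, -1.0]]
ft_force: [-5.6, 0.9, -2.7]
gripper_width: 0.0261
[ 0.58752908 -0.02819851  0.24326095] [-6.21900628  0.66792237 -1.82906418]
```

View pics/ia.png

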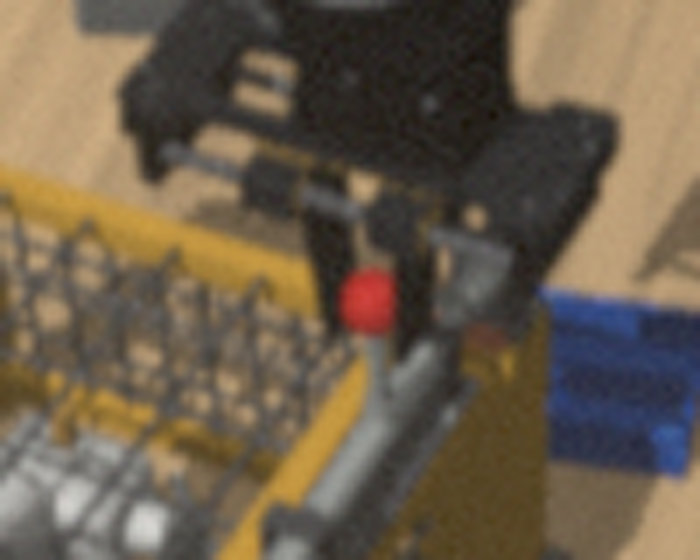

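```bash
python3 -m crank '[[[0.0007,0.004,0],[0,0,0]],[[0.0007,0.004,0],[0,0,0]],[[0.0007,0.004,0],[0,0,0]],[[0.0006,0.004,0],[0,0,0]],[[0,0,0],[0,0,0]]]' 0
python3 - <<'E'
from h import *
s=eyes.read_camera('side'); st=readout.sense(); print(st['eef_pos'],st['ft_force'])
for q in [(.586,-.0405,.253),(.588,-.0285,.263),(.588,-.0285,.253),(.5906,-.0127,.263)]: print(proj(s,q))
for p,c,n in((s,(262,155),'b'),):
    w,h=50,40;k=7
    im=cv2.resize(p['frame'][c[1]-h:c[1]+h,c[0]-w:c[0]+w],None,fx=k,fy=k,interpolation=cv2.INTER_CUBIC)[...,::-1].copy()
    cv2.imwrite(f'pics/i{n}.png',im)
E
```

```text
t: 7.45
eef_pos: [0.5902, -0.012, 0.2432]
ee_rot: [[0.986, -0.167, -0.002], [-0.167, -0.986, 0.0], [-0.002, 0.0, -1.0]]
ft_force: [-6.0, 0.7, -2.3]
gripper_width: 0.0268
[ 0.59016211 -0.01200166  0.24318887] [-5.85394207  1.84706814 -2.46753177]
[267.00487722 157.36868098]
[264.96927807 157.5026508 ]
[265.08521545 160.09721768]
[262.40059469 161.15047816]
```

View pics/ib.png

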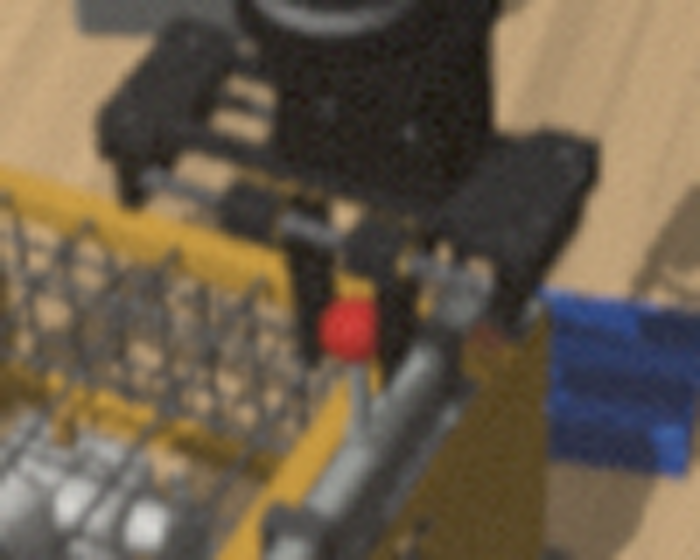

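```bash
python3 -m crank '[[[0.0007,0.004,0],[0,0,0]],[[0.0007,0.004,0],[0,0,0]],[[0.0007,0.004,0],[0,0,0]],[[0.0007,0.004,0],[0,0,0]],[[0.0007,0.004,0],[0,0,0]],[[0.0006,0.004,0],[0,0,0]],[[0,0,0],[0,0,0]],[[0,0,0],[0,0,0]]]' 0
python3 - <<'E'
from h import *
s=eyes.read_camera('side'); t=eyes.read_camera('top'); st=readout.sense(); e=np.array(st['eef_pos']);print(e,st['ft_force'],proj(s,e+[0,0,.019]))
for p,c,n in((s,(262,155),'c'),(t,(300,180),'d')):
    w,h=50,40;k=7
    im=cv2.resize(p['frame'][c[1]-h:c[1]+h,c[0]-w:c[0]+w],None,fx=k,fy=k,interpolation=cv2.INTER_CUBIC)[...,::-1].copy()
    cv2.imwrite(f'pics/i{n}.png',im)
E
```

```text
t: 8.3
eef_pos: [0.5941, 0.0121, 0.2431]
ee_rot: [[0.986, -0.167, -0.003], [-0.167, -0.986, 0.001], [-0.003, -0.0, -1.0]]
ft_force: [-6.4, 1.2, -2.4]
gripper_width: 0.0265
[0.59407442 0.01213651 0.24307714] [-5.58493021  2.097013   -3.11215573] [258.50833347 167.28494309]
```

View pics/ic.png

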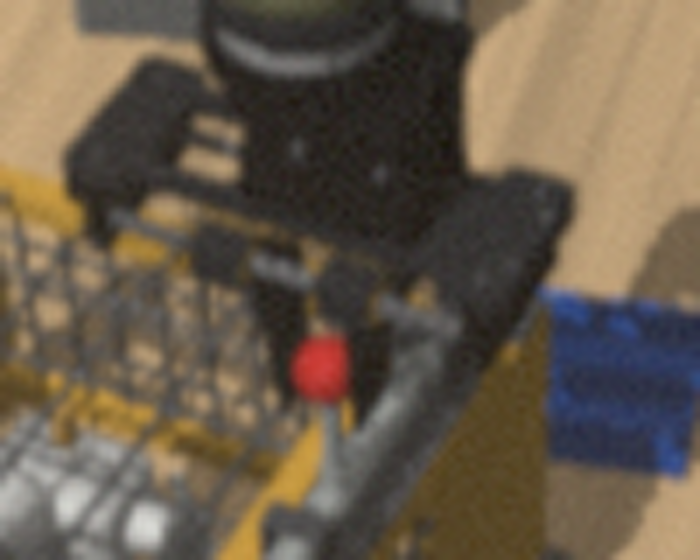

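View pics/id.png

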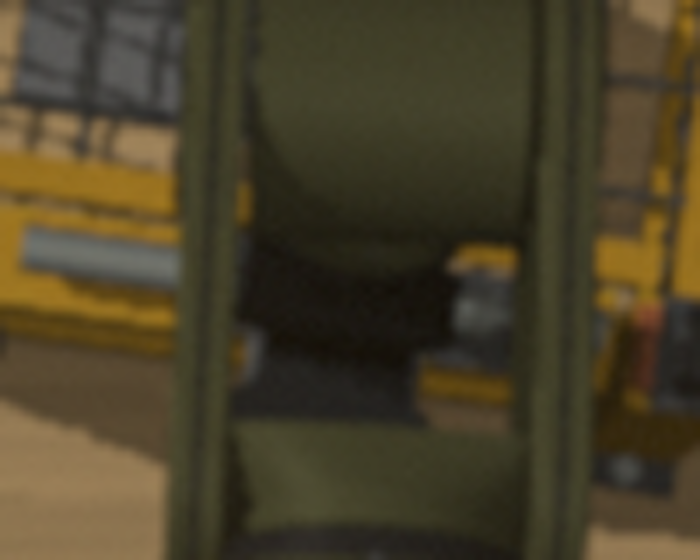

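Run:
```python
import numpy as np
r=np.array([-.006,-.177]);p=r
for k in range(1,10):
    a=-.04*k;c,s=np.cos(a),np.sin(a);q=np.array([c*r[0]-s*r[1],s*r[0]+c*r[1]]);print(k,np.round(q-p,4));p=q
```

```text
1 [-0.0071  0.0004]
2 [-0.0071  0.0007]
3 [-0.007   0.0009]
4 [-0.007   0.0012]
5 [-0.0069  0.0015]
6 [-0.0069  0.0018]
7 [-0.0068  0.0021]
8 [-0.0067  0.0023]
9 [-0.0066  0.0026]
```

```bash
python3 -m crank '[[[-0.0071,0.0004,0],[0,0,-0.04]],[[-0.0071,0.0007,0],[0,0,-0.04]],[[-0.007,0.0009,0],[0,0,-0.04]],[[-0.007,0.0012,0],[0,0,-0.04]],[[0,0,0],[0,0,0]],[[0,0,0],[0,0,0]]]' 0
python3 - <<'E'
from h import *
s=eyes.read_camera('side'); st=readout.sense(); e=np.array(st['eef_pos']);print(e,st['ft_force'],proj(s,e+[0,0,.019]))
for p,c,n in((s,(262,170),'e'),):
    w,h=55,50;k=7
    im=cv2.resize(p['frame'][c[1]-h:c[1]+h,c[0]-w:c[0]+w],None,fx=k,fy=k,interpolation=cv2.INTER_CUBIC)[...,::-1].copy()
    cv2.imwrite(f'pics/i{n}.png',cv2.resize(im,None,fx=.8,fy=.8))
E
```

```text
t: 9.0
eef_pos: [0.5678, 0.0148, 0.2442]
ee_rot: [[0.947, -0.321, 0.003], [-0.321, -0.947, -0.0], [0.003, -0.001, -1.0]]
ft_force: [1.2, -0.5, -1.9]
gripper_width: 0.0268
[0.56782904 0.01475561 0.24420698] [ 1.31170126  0.03774087 -1.95576943] [267.40569583 169.47156642]
```

View pics/ie.png

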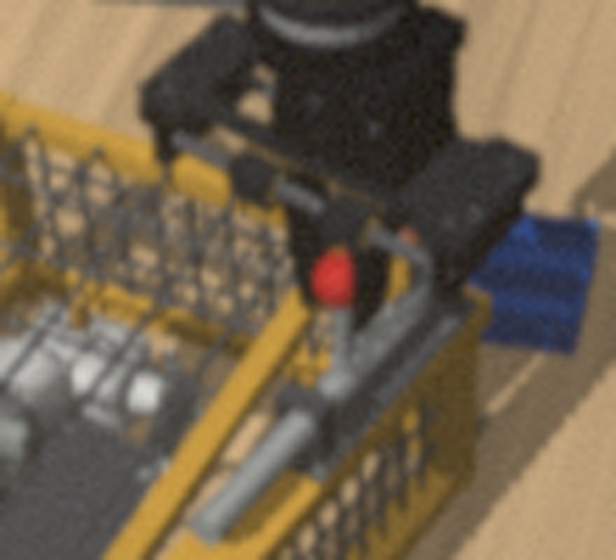

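```bash
python3 -m crank '[[[-0.0069,0.0015,0],[0,0,-0.04]],[[-0.0069,0.0018,0],[0,0,-0.04]],[[-0.0068,0.0021,0],[0,0,-0.04]],[[-0.0067,0.0023,0],[0,0,-0.04]],[[-0.0066,0.0026,0],[0,0,-0.04]],[[0,0,0],[0,0,0]],[[0,0,0],[0,0,0]],[[0,0,0],[0,0,0]]]' 0
python3 - <<'E'
from h import *
np.set_printoptions(precision=4,suppress=True)
s=eyes.read_camera('side'); t=eyes.read_camera('top'); st=readout.sense(); e=np.array(st['eef_pos']);print(e,st['ft_force'],proj(s,e+[0,0,.019]))
a=eyes.pinpoint(s,'gate_edge');b=eyes.pinpoint(t,'gate_edge');print(a,b)
H=np.array([.601,.189])
for p,l in((s,a),(t,b)):
    for d in l[:2]:
        x=onz(p,d['xy'],.17); v=x-H; print(x,np.hypot(*v),'theta',-.165-np.arctan2(v[1],v[0])+np.arctan2(-.285,.024))
save(s,'s9');save(t,'t9')
for p,c,n in((s,(270,170),'f'),(t,(300,190),'g')):
    w,h=60,50;k=6
    im=cv2.resize(p['frame'][c[1]-h:c[1]+h,c[0]-w:c[0]+w],None,fx=k,fy=k,interpolation=cv2.INTER_CUBIC)[...,::-1].copy()
    cv2.imwrite(f'pics/i{n}.png',im)
E
```

```text
t: 9.85
eef_pos: [0.5336, 0.0247, 0.2439]
ee_rot: [[0.864, -0.503, 0.001], [-0.503, -0.864, -0.001], [0.001, 0.0, -1.0]]
ft_force: [1.1, -2.3, -2.8]
gripper_width: 0.0268
[0.5334 0.0248 0.2438] [ 1.0299 -1.9905 -2.0073] [278.5669 174.5775]
[{'xy': [304.4, 175.3], 'confidence': 0.7}] [{'xy': [330.0, 222.7], 'confidence': 0.8}, {'xy': [345.8, 196.0], 'confidence': 0.54}]
[ 0.4834 -0.0791] 0.2927810061454156 theta 0.33238349823401037
[ 0.4847 -0.0756] 0.28898086646269183 theta 0.33316139640462805
[ 0.5565 -0.1204] 0.31260888952935834 theta 0.06173521467889875
```

View pics/if.png

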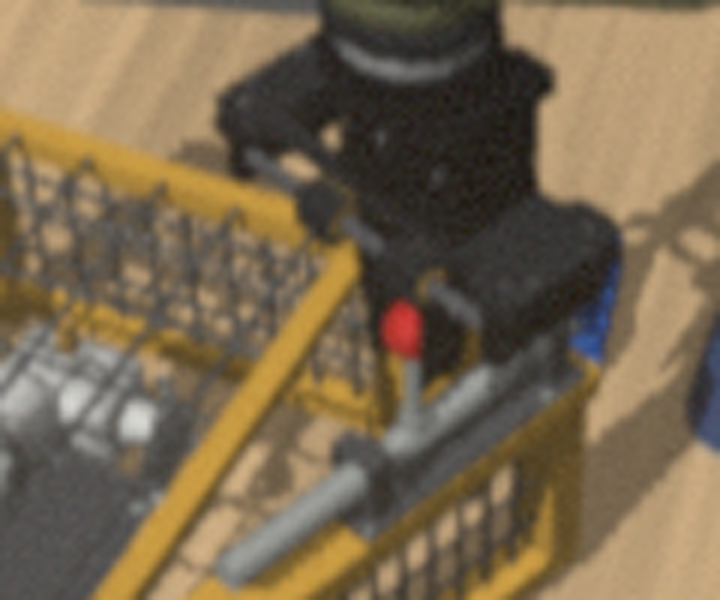

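View pics/ig.png

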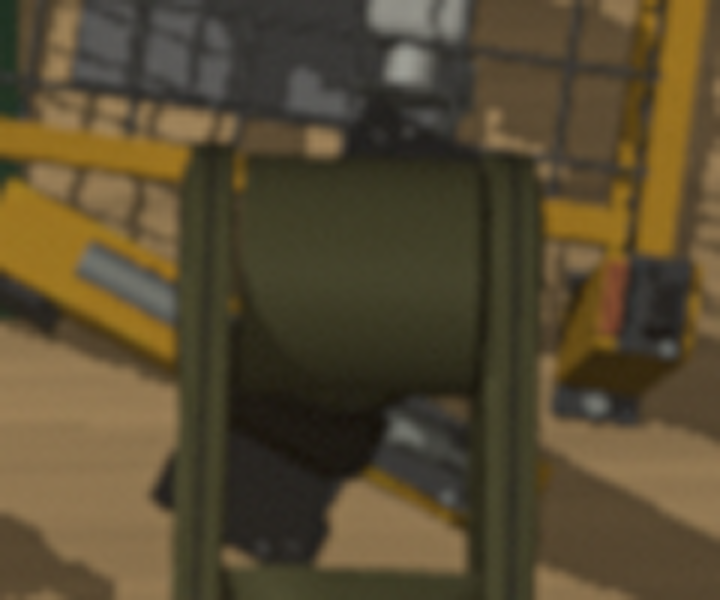

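```bash
python3 -m crank '[[[0,0,0],[0,0,0]],[[0,0,0],[0,0,0]],[[0,0,0],[0,0,0]]]' 0; python3 -c "
from rig import bot; print(bot.finish_job())"
```

```text
t: 10.35
eef_pos: [0.533, 0.0251, 0.2437]
ee_rot: [[0.864, -0.504, 0.0], [-0.504, -0.864, -0.0], [0.0, 0.0, -1.0]]
ft_force: [1.5, -2.2, -2.9]
gripper_width: 0.0267
the job is handed in; nothing more can be done
None
```

I gripped the red ball from above, lifted the bolt about 10 mm, and drew it back about 53 mm over the lip with the gate shut. Then I swung the gate out along the hinge circle and handed in at about 10.4 s, with the gate held ajar and the ball still gripped. `bot.finish_job()` reports no verdict, so these are my own last checks:

- **Gate:** both cameras put it at about 0.33 rad, with the free edge roughly 10 cm out. The arm pose was steady to within 1 mm. The top view also gave a second, lower-confidence point for the free edge that read 0.06 rad; I discarded it, because the pictures clearly show the gate open.
- **Bolt:** about 54 mm drawn, worked out from the handle's distance to an estimated hinge position that is good to a few mm. After the draw, the top picture showed the space between bolt and keeper empty.
- **Grip:** fingers closed to 26.7 mm on the 28 mm ball, and the side picture shows the ball between them.
- **Forces:** wrist readings stayed below about 7 N at every step, so there was no sign of a jam at the keeper.
- **Other things on the bench:** I kept the arm's path and the gate's swing clear of them, but did not measure their positions again at the end.

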